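# Centre the dropper bottle on the balance pan

## Robot

A 6-joint arm with a two-finger parallel gripper is mounted at the origin on a cart in front of the work surface, level with it; the furniture and walls round the work are solid. World frame = base frame: x ahead of the robot, y to its left, z up, the work surface at z = 0. Lengths are in mm, angles in rad, forces in N, time in s.
With the tool pointing down it reaches from about 275 to 850 mm from the base axis. Payload 19 kg.
Tool frame: the origin (TCP) lies midway between the tips of the shut fingers; the grasp point (between the pads) lies manip.grip_depth behind it (manip.grip_depth is the distance from the TCP to the grasp point, in mm); z points along the fingers, y is the line along which they close (so a half turn about z gives the same grasp; the last joint's range is limited). The gripper opens to 85 mm and grips with 20 to 120 N. Pads are 22 mm wide; open, the fingers measure 114 mm over their backs; the gripper's body (76 mm by 85 mm) begins 54 mm behind the grasp point. The pads swing forward as they close: fully open they stand 13 mm farther back than shut.
Start: joints at [-1.439, 0.15, 1.437, -0, 1.554, -0.134], TCP at [151.017, -554.783, 231.267] pointing down, gripper open.
Joint ranges: [-2.8, 2.8], [-0.68, 2.1], [0.12, 2.68], [-1.39, 4.53], [0.16, 2.79], [-2.81, 2.81]. Speed limits (rad/s): [1.89, 1.89, 2.22, 3.01, 3.01, 3.01].

## Interface

Orientations are given as a 3x3 rotation matrix whose columns are the frame's x, y, z axes.
In Python, from bench import manip, cams gives the robot as it stands. Calls block until the motion is done:
- manip.goto(position, orientation): joint-space move of the TCP to a pose.
- manip.movel(position, frame=None, vel=150): straight line of the TCP; frame=None keeps the orientation; vel is the mean speed in mm/s.
- manip.movej(angles): joint-space move.
- manip.gripper_to(opening, strength=None): finger opening in mm; strength is the grip in N (None keeps the last); returns when the fingers have stopped.
- manip.pause(seconds).
- manip.solve_ik(position, orientation): joint angles nearest the present ones, or None.
- manip.sense(): the state.
- cams.get_image(name): name is "scene" or "side" or "wrist"; returns a dict with "frame" (420x560x3 uint8, red, green, blue), "range_z" (420x560 float32, mm along the optical axis (not along the pixel's ray), 0 where there is no reading), "fx", "fy", "cx", "cy" (pixels), "rvec" (rotation vector, rad) and "tvec" (3), from world to camera coordinates, as OpenCV has them; the wrist camera has in their place "tool_from_camera" (4x4, takes a point from camera to tool coordinates, whose origin is the TCP and whose axes are the flange's). Camera axes: x right, y down, z forward; pixel columns grow to the right and rows downward; lengths in mm; the calibration is good to about 2 mm. The wrist camera is an equidistant fisheye: a pixel r from the principal point sees the ray r / f radians off the axis. A picture is of the moment at which its call begins: read the wrist's pose just before it.
A pose or a line that the arm cannot do raises manip.Unreachable and nothing moves.
- manip.finish_job(): hands the job in; it is judged then, once.
The state is a dict: "clock": time; "joints": joint angles; "qvel": joint speeds; "effort": joint torques, N m; "ee_pos": TCP position; "orientation": TCP orientation; "contact_force": force on the tool from outside, world axes, zero at the start; "wrist_torque": the same for the moment, N m; "opening": finger opening in mm; "grasp_force": force on a finger pad.
Only numpy, scipy, OpenCV 4.12 (cv2) and the standard library are available. Lean on these libraries where they do the work, as an engineer would, in place of code of your own. Each camera call takes 0.05 s, during which the arm holds its last target. There are 200 camera calls.

## Task

The small dropper bottle was set down near the edge of the balance's round weighing pan, which spoils the reading. Without gripping or lifting it, nudge it gently with the fingers until it stands upright in the middle of the pan, wholly inside the engraved ring, then take the fingers away. Do not topple it or push it off, do not lean on the balance, and leave the things around it where they are.

Things in the scene. Friction and masses are not known exactly. Their poses are not given: they have to be found in the camera images.
- dropper: small amber dropper bottle with a black cap, standing upright on the pan; round, slim and easily tipped: body 29 mm in diameter from the foot to about 45 mm up, then a narrower shoulder and a cap 21 mm in diameter; 72 mm tall in all, about 50 g. Origin: centre of its underside; z up along its axis. Pushed slowly within about 15 mm of its foot it slides on the pan; pushed higher up it tips. A second, similar bottle far away at the right rear belongs to the room.
- pan: round flat steel weighing pan of the balance, 84 mm in diameter, 5 mm thick, no rim, fixed (does not sink or turn). Origin: centre of its upper face, 62 mm above the worktop, z up. Concentric on it is a fine engraved ring 45 mm in diameter. The pan overhangs the housing, whose highest part near it is 11 mm below the pan's upper face.
- balance: compact white laboratory balance, fixed: 190 x 150 mm, 46 mm high, lower at the front, with a grey control panel. Origin: on the worktop under the centre of the housing; x points to its rear, away from the panel. The pan's centre lies 30 mm to the rear of the origin.
- buffer: bystander: round glass bottle with screw cap, 56 mm in diameter, 111 mm tall, standing beside the balance. Origin: centre of its underside.
- tape: bystander: roll of tape lying flat, 60 mm in diameter, 19 mm high. Origin: centre of its underside.
- forceps: bystander: forceps lying flat, 126 x 11 x 9 mm. Origin: centre of the underside.
- timer: bystander: flat white timer, 66 x 66 x 18 mm. Origin: centre of its underside.
Not all that is in view belongs to the job. Of the things that look like the dropper, the smallest one is meant.

How it is judged:
By the outcome, as a careful person would: the job done as asked, in the order asked, and still so for the second after the job is handed in, with the robot touching nothing.
It also fails if it takes over 42 s, if anything falls off the work surface, if the arm or the gripper's body presses on something with over 40 N, if the wrist force passes 120 N, or if a joint passes its speed limit or range.

## Working session

There is one attempt and no reset: what is moved stays moved. The work goes in short steps, each a Python script; the robot and the scene stay as the last script left them, time stands still between calls to the robot, and variables do not carry over. Pictures are saved under pics/ and viewed, at most 10 in all, crops included, and the job is handed in when it is done.

```bash
mkdir -p pics; python3 - <<'E'
from bench import manip, cams
import cv2,pickle,numpy as np
d={n:cams.get_image(n) for n in("scene","side")}
pickle.dump(d,open("d.pkl","wb"))
for n in d: cv2.imwrite(f"pics/{n}0.png",d[n]["frame"][...,::-1])
s=manip.sense();print(s["clock"],manip.grip_depth,s["orientation"],s["contact_force"])
E
```

```text
0.1 18.700000000000003 [[ 9.64903757e-01  2.62603738e-01 -1.27555633e-04]
 [ 2.62603717e-01 -9.64903147e-01  1.09718734e-03]
 [ 1.65046667e-04 -1.09217677e-03 -9.99999390e-01]] [ 0.12474785 -0.17316464 -0.35939122]
```

View pics/scene0.png

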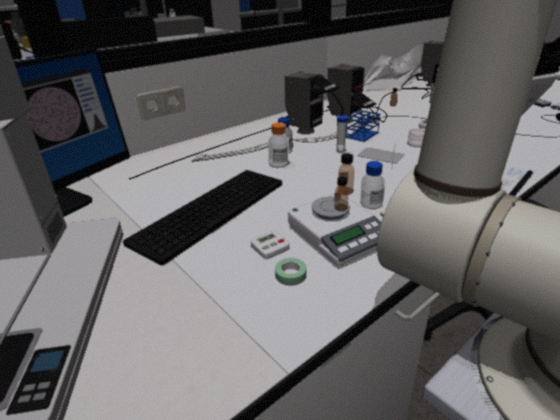

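View pics/side0.png

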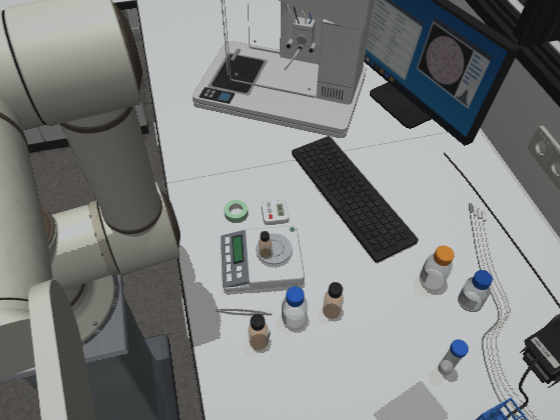

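The side view shows the balance at (262,258), with the pan at (275,249). There are three amber bottles: (265,243) on the pan, and (334,300) and (258,332) on the worktop. The one on the pan is the smallest and stands on the pan, so it fits the description. I'll confirm that in a crop.

```bash
cat > h.py <<'E'
import numpy as np,cv2
def cam(d):
    R=cv2.Rodrigues(np.array(d["rvec"],float))[0];return R,np.array(d["tvec"],float).ravel()
def cloud(d):
    z=d["range_z"];v,u=np.mgrid[:z.shape[0],:z.shape[1]]
    P=np.dstack([(u-d["cx"])/d["fx"]*z,(v-d["cy"])/d["fy"]*z,z])
    R,t=cam(d);return np.where(z[...,None]>0,(P-t)@R,np.nan)
def onplane(d,u,v,h):
    R,t=cam(d);r=R.T@np.array([(u-d["cx"])/d["fx"],(v-d["cy"])/d["fy"],1]);c=-R.T@t
    return c+r*(h-c[2])/r[2]
def proj(d,p):
    R,t=cam(d);q=R@np.array(p,float)+t;return q[0]/q[2]*d["fx"]+d["cx"],q[1]/q[2]*d["fy"]+d["cy"]
E
python3 - <<'E'
import pickle;from h import *
d=pickle.load(open("d.pkl","rb"))
a=cv2.resize(d["side"]["frame"][205:305,205:315],None,fx=5,fy=5,interpolation=2)
cv2.imwrite("pics/c1.png",a[...,::-1])
a=cv2.resize(d["scene"]["frame"][140:270,270:400],None,fx=4.5,fy=4.5,interpolation=2)
cv2.imwrite("pics/c2.png",a[...,::-1])
for n in d:
    P=cloud(d[n]); R,t=cam(d[n]); print(n,"cam at",-R.T@t, d[n]["fx"])
P=cloud(d["side"])
for n,u,v in [("drop",265,243),("cap",265,236),("pan",280,249),("b2",334,289),("b3",258,321),("buf",295,296),("tape",229,211),("timer",275,212),("forc",245,312)]: print(n,P[v,u].round(1))
E
```

```text
scene cam at [ -5.01481756 532.12985095 511.12778203] 402.69796804619745
side cam at [ 351.51379429 -665.52340045 1045.43832364] 509.50076985268913
drop [488.2 -43.3 113.1]
cap [488.9 -41.9 137.9]
pan [525.7 -33.2  60.8]
b2 [ 602.2 -186.7  105.8]
b3 [ 432.1 -216.5  100.8]
buf [ 517.9 -184.8  109.8]
tape [436.  139.1  17.4]
timer [549.3 107.5  17.4]
forc [ 417.  -141.4    3. ]
```

View pics/c1.png

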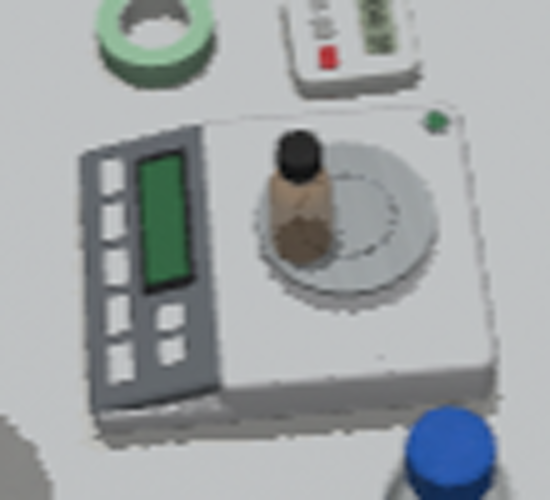

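View pics/c2.png

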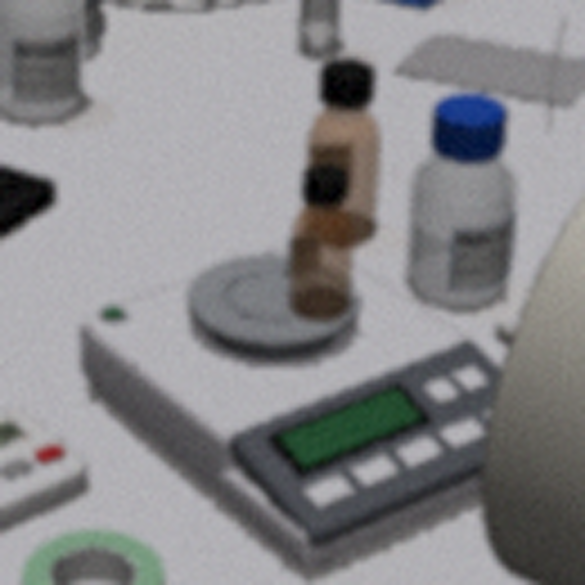

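The crop confirms the target. The small amber bottle on the pan (side pixel ≈(265.6,253.6) at its foot) is clearly smaller than the two behind. It stands at the front right of the pan, whose centre is at ≈(274.4,248.5). Next I'll fit positions.

```bash
cat >> h.py <<'E'
from scipy.optimize import least_squares
def circ(p,r,x0):
    f=lambda q:np.hypot(p[:,0]-q[0],p[:,1]-q[1])-r
    return least_squares(f,x0,loss="soft_l1").x
def bottle(d,x0,z0=66,win=45):
    "centre from visible surface points (body and cap separately)"
    P=cloud(d).reshape(-1,3);P=P[~np.isnan(P[:,0])]
    P=P[np.hypot(*(P[:,:2]-x0).T)<win]
    b=P[(P[:,2]>z0+4)&(P[:,2]<z0+38)];c=P[(P[:,2]>62+57)&(P[:,2]<62+69)];t=P[(P[:,2]>131)&(P[:,2]<139)]
    return [(circ(b,14.5,x0).round(1),len(b)),(circ(c,10.5,x0).round(1),len(c)),(t[:,:2].mean(0).round(1),len(t))]
E
python3 - <<'E'
import pickle;from h import *
d=pickle.load(open("d.pkl","rb"))
for n in d: print(n,*bottle(d[n],np.array([492,-42])))
S=d["side"];C=d["scene"]
s=lambda x,y:onplane(S,205+(x-2)/5,205+(y-2)/5,62)[:2]
rim=np.array([s(437,215),s(347,142),s(393,154),s(422,260),s(348,292),s(256,215),s(385,284)])
c=circ(rim,42,[510,-30]);print("pan side",c,np.hypot(*(rim-c).T))
q=lambda x,y:onplane(C,270+(x-2)/4.5,140+(y-2)/4.5,62)[:2]
rim=np.array([q(190,298),q(265,254),q(215,268),q(215,327),q(270,346),q(357,312),q(330,337)])
c2=circ(rim,42,[510,-30]);print("pan scene",c2,np.hypot(*(rim-c2).T))
print("foot side",s(303,243),"scene",q(320,300))
P=cloud(S).reshape(-1,3);P=P[(abs(P[:,2]-62)<3)&(np.hypot(P[:,0]-510,P[:,1]+35)<60)];print(P.min(0),P.max(0),P.mean(0),len(P))
P=cloud(S).reshape(-1,3);P=P[(P[:,2]>60)&(np.hypot(P[:,0]-515,P[:,1]+35)<110)&(P[:,1]<-95)];print(P.min(0),P.max(0))
E
```

```text
scene (array([471.3, -13.9]), 193) (array([474.9, -20.4]), 49) (array([485. , -31.2]), 41)
side (array([490. , -34.6]), 105) (array([490.7, -34.1]), 23) (array([489.8, -36.1]), 62)
pan side [512.52611265 -27.00819807] [42.08727676 41.86329767 41.30168744 42.41971985 41.64900389 41.84724816
 41.3139232 ]
pan scene [507.61579793 -25.12616258] [42.09455611 43.20204257 41.1142667  40.90331225 44.07711047 39.38048017
 42.2556161 ]
foot side [489.53836608 -36.85685006] scene [492.10406416 -38.52389923]
[471.50105556 -69.43784237  59.03884779] [553.87039095  12.76535515  64.93505864] [519.72481734 -33.88764698  62.32971713] 534Traceback (most recent call last):
  File "<stdin>", line 13, in <module>
    return umr_minimum(a, axis, None, out, keepdims, initial, where)
ValueError: zero-size array to reduction operation minimum which has no identity
```

```bash
cat >> h.py <<'E'
def ori(u,a=np.radians(15)):
    u=np.array([*u,0.])/np.hypot(*u);k=np.array([0,0,1.])
    z=np.sin(a)*u-np.cos(a)*k;x=np.cos(a)*u+np.sin(a)*k
    return np.c_[x,np.cross(z,x),z]
def wproj(w,pos,R,p):
    T=np.array(w["tool_from_camera"],float);q=np.linalg.inv(T)@np.r_[R.T@(np.array(p,float)-pos),1]
    r=np.hypot(q[0],q[1]);th=np.arctan2(r,q[2]);return w["cx"]+w["fx"]*th*q[0]/r,w["cy"]+w["fy"]*th*q[1]/r
def wplane(w,pos,R,u,v,h):
    T=np.array(w["tool_from_camera"],float);a=(u-w["cx"])/w["fx"];b=(v-w["cy"])/w["fy"];th=np.hypot(a,b)
    s=np.sin(th)/th;r=R@T[:3,:3]@np.array([a*s,b*s,np.cos(th)]);c=pos+R@T[:3,3]
    return c+r*(h-c[2])/r[2]
E
python3 - <<'E'
from bench import manip,cams
from h import *;import pickle
B=np.array([490,-36.]);C=np.array([512,-27.]);u=(C-B)/np.hypot(*(C-B));R=ori(u)
manip.gripper_to(18,20)
p=np.r_[B-60*u,165];print(manip.solve_ik(p,R))
manip.goto(p,R)
s=manip.sense();w=cams.get_image("wrist")
pickle.dump((s,w),open("w1.pkl","wb"));cv2.imwrite("pics/w1.png",w["frame"][...,::-1])
print(s["clock"],s["ee_pos"],s["opening"],s["contact_force"])
P,O=np.array(s["ee_pos"]),np.array(s["orientation"])
for q in([*C,62],[*B,62],[*B,134]):print(wproj(w,P,O,q))
E
```

```text
[-0.45763934 -0.25932955  1.98294954  0.20571193  1.24860787  0.67610205]
2.8083 [434.62702132 -59.3681749  165.11434121] 18.241530216608687 [ 0.19133693 -0.58705154 -0.72447645]
(np.float64(282.0875253897435), np.float64(143.5279964239829))
(np.float64(282.1109759858252), np.float64(172.63059266508154))
(np.float64(281.87429377270706), np.float64(156.34949337498978))
```

View pics/w1.png

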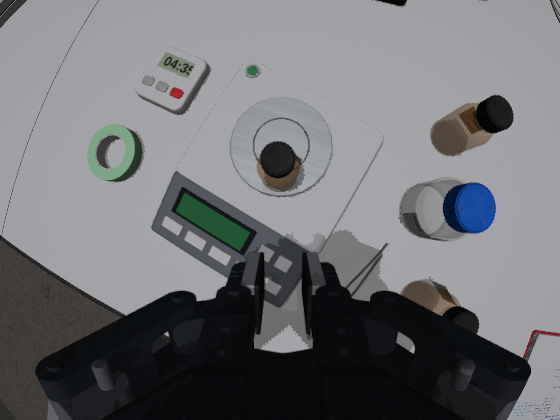

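The wrist view shows the pan centred at ≈(281.5,146), its ring at ≈(281.5,143) and the cap at ≈(277.5,159). I'll convert these to positions.

```bash
python3 - <<'E'
from h import *;import pickle
s,w=pickle.load(open("w1.pkl","rb"));P,O=np.array(s["ee_pos"]),np.array(s["orientation"])
rim=np.array([wplane(w,P,O,*q,62)[:2] for q in[(230,145),(333,145),(281,97),(245,109),(318,109),(322,177),(240,175)]])
c=circ(rim,42,[512,-27]);print("pan",c,np.hypot(*(rim-c).T))
rg=np.array([wplane(w,P,O,*q,62)[:2] for q in[(254,143),(309,143),(281.5,118)]])
print("ring",circ(rg,22.5,[512,-27]))
print("cap",wplane(w,P,O,277.5,158,134), "fingers",O.T.round(2).tolist())
a=cv2.resize(w["frame"][85:215,215:345],None,fx=4.5,fy=4.5,interpolation=2)
cv2.imwrite("pics/w1c.png",a[...,::-1])
E
```

```text
pan [511.62607464 -26.70435925] [41.8327504  41.66796742 40.46925105 42.66013686 42.4935274  42.02988299
 41.74861299]
ring [510.9887479  -26.89310492]
cap [488.15241556 -34.03403504 134.        ] fingers [[0.89, 0.37, 0.26], [0.38, -0.93, 0.0], [0.24, 0.1, -0.97]]
```

View pics/w1c.png

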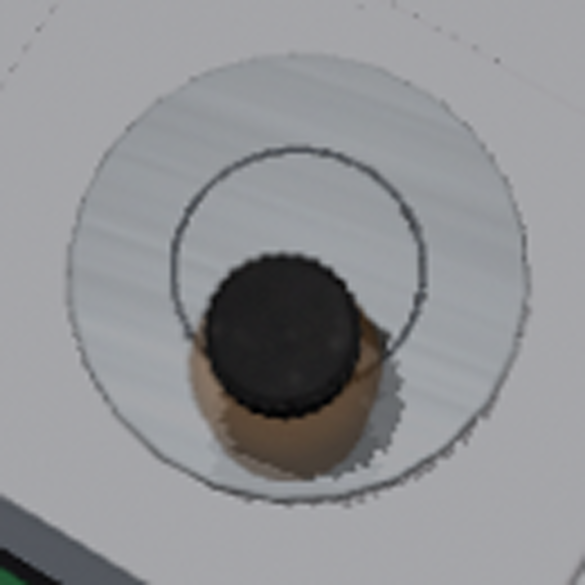

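```bash
cat >> h.py <<'E'
def look(manip,cams,tag):
    import pickle
    s=manip.sense();w=cams.get_image("wrist");sd=cams.get_image("side")
    pickle.dump((s,w,sd),open(tag+".pkl","wb"))
    a=cv2.resize(w["frame"][60:340,150:410],None,fx=2,fy=2);b=cv2.resize(sd["frame"][205:305,205:265+50],None,fx=3.2,fy=3.2)
    b=cv2.copyMakeBorder(b,0,a.shape[0]-b.shape[0],0,0,0);o=np.hstack([a,b])[:,:800]
    cv2.imwrite(f"pics/{tag}.png",o[...,::-1])
    print(s["clock"],np.round(s["ee_pos"],1),np.round(s["contact_force"],1))
E
python3 - <<'E'
from bench import manip,cams
from h import *
B=np.array([489,-34.7]);C=np.array([511.5,-27.]);u=(C-B)/np.hypot(*(C-B));R=ori(u)
manip.goto(np.r_[B-47*u,110],R)
manip.movel(np.r_[B-47*u,68],R,vel=40)
print(np.round(manip.sense()["contact_force"],1))
manip.movel(np.r_[B-28*u,68],R,vel=20)
manip.movel(np.r_[C-28*u,68],R,vel=10)
look(manip,cams,"p1")
E
```

```text
[-0.2  0.1  1.1]
8.025 [485.  -36.1  68. ] [-0.6  1.2  0.1]
```

View pics/p1.png

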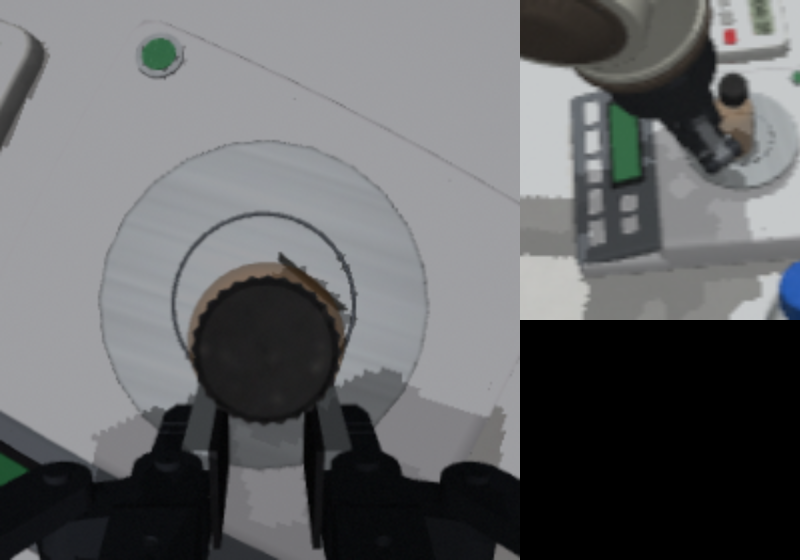

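The bottle is upright and nested between the fingertips, with the cap centre at wrist pixel (282,234), the ring at ≈(282,211) and the bottle still short of the middle. I'll compute the remaining distance.

```bash
python3 - <<'E'
from h import *;import pickle
s,w,sd=pickle.load(open("p1.pkl","rb"));P,O=np.array(s["ee_pos"]),np.array(s["orientation"])
f=lambda x,y,h:wplane(w,P,O,150+x/2-.25,60+y/2-.25,h)[:2]
rim=np.array([f(100,303,62),f(428,303,62),f(264,141,62),f(150,184,62),f(380,186,62),f(418,360,62),f(112,365,62)])
c=circ(rim,42,[512,-27]);rg=circ(np.array([f(173,303,62),f(356,303,62),f(264,213,62),f(200,238,62),f(330,240,62)]),22.5,[512,-27])
b=f(264,348,134);print("pan",c,"ring",rg,"cap",b,"cap-pan",b-c,"cap-tcp",b-P[:2],np.hypot(*(b-P[:2])))
print("base far edge",f(264,262,62+45))
print(bottle(sd,b))
E
```

```text
pan [510.82496731 -26.48616815] ring [511.45178426 -26.3906738 ] cap [504.83421516 -28.82292573] cap-pan [-5.99075215 -2.33675759] cap-tcp [19.81559287  7.27065   ] 21.107346406063506
base far edge [517.79361558 -24.29963245]
[(array([505.9, -30. ]), 58), (array([505.2, -30.7]), 27), (array([504. , -34.1]), 73)]
```

```bash
python3 - <<'E'
from bench import manip,cams
from h import *
B=np.array([489,-34.7]);C=np.array([511.5,-27.]);u=(C-B)/np.hypot(*(C-B));R=ori(u)
p=np.array(manip.sense()["ee_pos"]);p[2]=68;d=np.r_[u,0]
manip.movel(p+6.6*d,R,vel=8);manip.pause(.3)
manip.movel(p-6*d,R,vel=15);manip.movel(p-30*d,R,vel=50)
manip.movel(p-np.r_[45*u,-92],R,vel=80)
look(manip,cams,"p2")
E
```

```text
12.3417 [442.3 -50.5 159.5] [ 0.2 -1.1 -1. ]
```

View pics/p2.png

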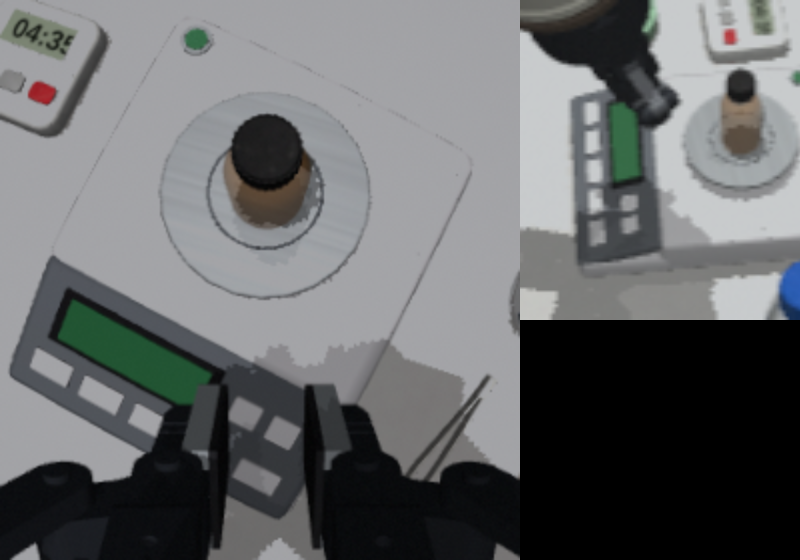

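The bottle stands upright inside the ring. Its foot's near edge is at (267,227) and the ring's is at (266,247), a gap of ≈8 mm, which is what a centred bottle would leave. The fingers are clear and nothing around it has moved.

```bash
python3 -c "
from bench import manip
print(manip.finish_job())"
```

```text
the job is handed in; nothing more can be done
None
```

The dropper bottle now stands upright in the middle of the pan, inside the engraved ring with about 8 mm to spare at the near side. The fingers are withdrawn, nothing around it was seen to move, and the job was handed in at about 12 s.

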